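Set the sprung tweezers to the gauge gap

ROBOT

A 6-joint arm with a two-finger parallel gripper is mounted at the origin on a cart in front of the work surface, level with it; the furniture and walls round the work are solid. World frame = base frame: x ahead of the robot, y to its left, z up, the work surface at z = 0. Lengths are in m, angles in rad, forces in N, time in s.
With the tool pointing down it reaches from about 0.35 to 0.975 m from the base axis. Payload 4.9 kg.
Tool frame: the origin (TCP) lies at the very end of the fingers, on their centre line; the grasp point (between the pads) lies 19 mm behind it; z points along the fingers, y is the line along which they close (so a half turn about z gives the same grasp; the last joint's range is limited). The gripper opens to 85 mm and grips with 20 to 120 N. Pads are 22 mm wide; open, the fingers measure 114 mm over their backs; the gripper's body (76 mm by 85 mm) begins 54 mm behind the grasp point. The pads swing forward as they close: fully open they stand 13 mm farther back than shut.
Start: joints at [1.226, 0.053, 1.613, -0, 1.476, -0.119], TCP at [0.14, 0.609, 0.231] pointing down, gripper open.
Joint ranges: [-3.01, 3.01], [-1.01, 2.22], [0.06, 2.58], [-1.02, 4.17], [0.09, 2.62], [-3.14, 3.14]. Speed limits (rad/s): [2.57, 2.57, 3.14, 3.14, 3.14, 3.14].

INTERFACE

Orientations are given as a unit quaternion [w, x, y, z].
In Python, from plant import manip, vision, order gives the robot as it stands.
- The arm moves only by the tool play_rows, never from a script. Its argument "steps" is a list that holds one entry, the list of rows, each a list of 6 numbers: the shift along the tool's x, y, z in mm, then the turn, a rotation vector about the tool's x, y, z in degrees. A call has 1 to 12 rows; each row is the pose to reach, as a shift and turn from the pose commanded when the call began, along the tool's axes at that moment; what a row does not reach only later rows make up. A row lasts 1/12 s, in which the tool goes at most 41.7 mm and 7.16 degrees, less where a joint would pass 70% of its speed; a pose out of reach is approached as far as the arm can. A call with a gripper value outside its range is refused whole. "claw" is the gripper's target within -1 to 1 (fully open at 1, half-way at 0, shut at -1), set as the call begins (left out, the last holds). The fingers move at their own pace and stop on an object; the grip force is fixed at half the most. Time passes only in rows, so rows that repeat a pose let the fingers close. It gives the time, the measured TCP pose, the force, the opening and the grip force at its end, in the units of the state.
- manip.state(): the state, without advancing time (a new reading comes with each control period).
- vision.grab_frame(name): name is "scene" or "top" or "wrist"; returns (picture, depth): 400x640x3 uint8, blue, green, red; 400x640 float32, m along the optical axis (not along the pixel's ray), 0 where there is no reading.
- vision.camera_info(name): a dict with "K" (3x3 intrinsics, pixels), "eye" and "orientation" of the camera in the world; the wrist camera has in their place "T_tool_cam" (4x4, takes a point from camera to tool coordinates, whose origin is the TCP and whose axes are the flange's). Camera axes: x right, y down, z forward; pixel columns grow to the right and rows downward; lengths in m; the calibration is good to about 2 mm. A picture is of the moment at which its call begins: read the wrist's pose just before it. camera_info takes no time and is no camera call.
- order.job_done(): hands the job in; it is judged then, once.
The state is a dict: "time": time; "joint_pos": joint angles; "joint_vel": joint speeds; "joint_efforts": joint torques, N m; "tool_pos": TCP position; "tool_rot": TCP orientation; "contact_force": force on the tool from outside, world axes, zero at the start; "ft_torque": the same for the moment, N m; "gripper_width": opening from 0.0 (shut) to 1.0 (fully open); "grasp_force": force on a finger pad.
Only numpy, scipy, OpenCV 4.12 (cv2) and the standard library are available. Lean on these libraries where they do the work, as an engineer would, in place of code of your own. Each camera call takes 0.05 s, during which the arm holds its last target. There are 200 camera calls.

TASK

Seat the sprung tweezers on the setting stand: the two pegs go up into the two holes of the heel block, blades pointing at the gauge tongue, block fully home and flat on the plate. Let the block go, then squeeze the two blades at their round finger rests until the gap between the tips matches the 12 mm wide gauge tongue, never squeezing well past it, and finish while still holding the blades steady at that gap. Leave the lock barrel, the brass bush and the tape roll alone.

Things in the scene. Friction and masses are not known exactly. Their poses are not given: they have to be found in the camera images.
- heel_centre (a point): Centre, half-way up, of the tweezers' dark steel heel block, 62 x 46 x 30 mm (x, y, z), flat underside; tweezers 190 mm long, about 0.43 kg, balancing 15 mm ahead of this point. x points along the blades to the tips, y to the left blade, z up. Two vertical through holes, 10.5 mm diameter, chamfered, at x = -18 and +18 mm, y = 0. Grip the block across its 46 mm width.
- heel_foot (a point): Centre of the underside of the heel block, 15 mm below heel_centre; same axes. It coincides with seat when the block is fully home.
- left_blade: Left spring blade (steel strip 3 mm thick, 12 mm tall, +y side). Origin on its hinge, 27 mm ahead of and 14 mm left of the block centre, 18 mm above the block's underside; x along the blade to the tip, z up. It springs open and swings inward when squeezed; its own stop comes 1 mm before the tips meet.
- right_blade: Right spring blade, mirror image of the left (hinge 14 mm to the right).
- left_tip (a point): Inner face of the left tip, 130 mm along the blade from the hinge and 9 mm above the block's underside. The distance left_tip to right_tip is the tip gap: 40 mm sprung open, 12 mm wanted.
- right_tip (a point): Inner face of the right tip.
- left_rest (a point): Axis, half-way up, of the left finger rest: upright ribbed round pad, 12 mm diameter, 18 mm high, 90 mm along the blade from the hinge, middle 18 mm above the block's underside. Outside width over both rests: 52 mm open, 33 mm at a tip gap of 12 mm; the gap changes 1.44 mm per mm at the rests. Each rest pushes back 2.5 N open, 8 N at the wanted gap, so allow a grip of 15 N or more.
- right_rest (a point): Axis, half-way up, of the right finger rest, 117 mm ahead of the block centre like the left one.
- stand: Fixed setting stand: grey plate 220 x 90 x 10 mm on the table. Origin on the table under the seat; x runs along the plate to the tongue, from -42 mm to +178 mm; z up. Two upright steel pegs of 8 mm diameter, 17 mm tall above the plate with tapered tops, at x = -18 and +18 mm, y = 0. Two thin dark scribed lines 12 mm apart run to the tongue.
- seat (a point): Point on the plate's top, midway between the pegs, 10 mm above the table; axes as the stand's.
- tongue (a point): Middle of the near face of the gauge tongue, a small steel block 12 mm wide (y), 16 mm long and 10 mm high on the plate, 162 mm ahead of the seat; the seated tips end about 5 mm before it.
- barrel_2: Bystander: small metal lock barrel, 20 mm diameter, 40 mm tall, standing; origin under its centre. Leave alone.
- bush_0: Bystander: brass bush, 22 mm diameter, 18 mm tall; origin under its centre. Leave alone.
- tape_roll: Bystander: roll of black tape, 82 mm diameter, 19 mm tall, lying flat; origin under its centre. Leave alone.

How it is judged:
By the outcome, as a careful person would: the job done as asked, in the order asked, and still so for the second after the job is handed in, while the arm keeps its last pose, push and grip.
It also fails if it takes over 56 s, if anything falls off the work surface, if the arm or the gripper's body presses on something with over 40 N, if the wrist force passes 120 N, or if a joint passes its speed limit or range.

## Working session

There is one attempt and no reset: what is moved stays moved. The work goes in short steps, Python scripts to look and compute and a tool call to move; the robot and the scene stay as the last step left them, time stands still between calls to the robot, and variables do not carry over. Pictures are saved under pics/ and viewed, at most 10 in all, crops included, and the job is handed in when it is done.

Besides the shell and the picture viewer there is one more tool, called after "Emit:" as name(argument=value, ...), one argument or row to a line, values as JSON. play_rows: Moves the arm, as the interface text tells. Its arguments: {"type":"object","properties":{"steps":{"type":"array"},"claw":{"type":"number"}},"required":["steps"]}

```bash
mkdir -p pics
python3 - <<'E'
from plant import manip, vision
import cv2,numpy as np,pickle
s=manip.state();print(s)
for n in("top","scene"):
    i=vision.camera_info(n);print(n,i)
    p,d=vision.grab_frame(n);cv2.imwrite(f"pics/{n}0.png",p);np.save(f"{n}0.npy",d)
print(vision.camera_info("wrist"))
E
```

```text
{'time': 0.0, 'joint_pos': array([ 1.22598598e+00,  5.33707945e-02,  1.61428079e+00, -7.91593617e-06,
        1.47598966e+00, -1.18988229e-01]), 'joint_vel': array([ 0.0012638 , -0.00052783, -0.00018656,  0.00065244,  0.00115508,
       -0.00189925]), 'joint_efforts': array([-8.29201838e-06, -3.93682659e+01, -3.70175886e+01, -2.11135298e-04,
        7.07313055e-03,  2.38023617e-06]), 'tool_pos': array([0.13972757, 0.60854992, 0.23006226]), 'tool_rot': array([-2.31576725e-04,  1.12670862e-01,  9.93631837e-01, -9.97786239e-04]), 'contact_force': array([-0.24361493, -0.91273052, -0.0323954 ]), 'ft_torque': array([-0.00540828,  0.04644463,  0.01776065]), 'grasp_force': 0.0, 'gripper_width': 0.9979224716811881}
top {'K': array([[445.13587771,   0.        , 316.56729033],
       [  0.        , 445.13587771, 191.47438938],
       [  0.        ,   0.        ,   1.        ]]), 'eye': array([ 0.37198059, -0.05087518,  1.65206381]), 'orientation': array([-0.03332623,  0.7160614 , -0.69687575,  0.02257476])}
scene {'K': array([[443.11093046,   0.        , 317.79401719],
       [  0.        , 443.11093046, 200.93843888],
       [  0.        ,   0.        ,   1.        ]]), 'eye': array([-0.29391363, -0.59001393,  1.03129637]), 'orientation': array([-0.33173958,  0.82802704, -0.41551087,  0.1779629 ])}
{'K': array([[302.64897808,   0.        , 313.74374534],
       [  0.        , 302.64897808, 194.99711884],
       [  0.        ,   0.        ,   1.        ]]), 'T_tool_cam': array([[-5.12022644e-05, -9.65991457e-01, -2.58573980e-01,
         6.45155177e-02],
       [ 9.99999310e-01,  2.54023034e-04, -1.14700756e-03,
        -9.15074363e-05],
       [ 1.17368325e-03, -2.58573860e-01,  9.65990777e-01,
        -1.43301855e-01],
       [ 0.00000000e+00,  0.00000000e+00,  0.00000000e+00,
         1.00000000e+00]])}
```

View pics/top0.png

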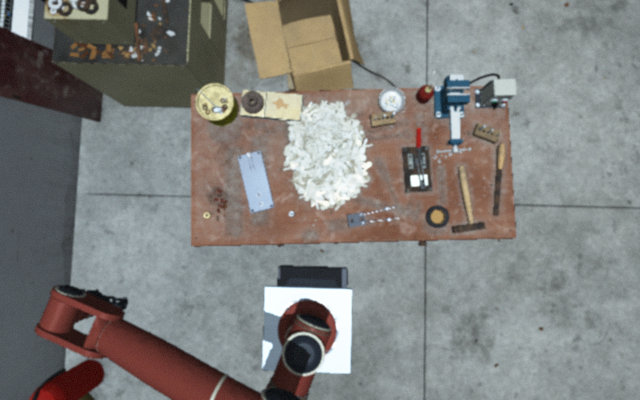

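View pics/scene0.png

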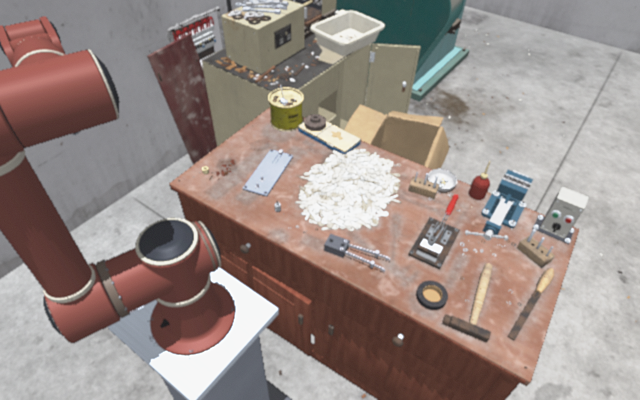

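The top view shows the tweezers at about (352–398, 207–224), the stand at (256,180), the barrel at (291,213), the bush at (207,215) and the tape at (437,215). I'll enlarge the tweezers and the stand.

```bash
cat > h.py <<'E'
from plant import manip, vision
import cv2,numpy as np
from scipy.spatial.transform import Rotation as R
def rq(q): return R.from_quat([q[1],q[2],q[3],q[0]]).as_matrix()
def cam(n,s=None):
    i=vision.camera_info(n);K=np.array(i["K"])
    if n=="wrist":
        s=s or manip.state();T=np.eye(4);T[:3,:3]=rq(s["tool_rot"]);T[:3,3]=s["tool_pos"];T=T@i["T_tool_cam"]
        return K,T[:3,:3],T[:3,3]
    return K,rq(i["orientation"]),np.array(i["eye"])
def onz(c,uv,z):
    K,Rm,e=c;d=Rm@np.linalg.inv(K)@np.array([uv[0],uv[1],1.]);return e+d*(z-e[2])/d[2]
def proj(c,p):
    K,Rm,e=c;q=K@(Rm.T@(np.array(p)-e));return q[:2]/q[2]
E
python3 - <<'E'
from h import *
p=cv2.imread("pics/top0.png")
a=cv2.resize(p[195:235,335:415],None,fx=8,fy=8,interpolation=cv2.INTER_CUBIC)[:290]
b=cv2.resize(p[145:217,225:305],None,fx=4,fy=4,interpolation=cv2.INTER_CUBIC)
o=np.zeros((290+288,640,3),np.uint8);o[:290]=a;o[290:,:320]=b
cv2.imwrite("pics/c1.png",o)
c=cam("top");d=np.load("top0.npy")
for uv in [(355,219),(398,208),(398,220),(250,155),(262,210),(291,213),(240,154),(272,208)]: print(uv,onz(c,uv,0.01).round(3),d[uv[1],uv[0]])
E
```

```text
(355, 219) [ 0.404 -0.168  0.01 ] 1.6189733
(398, 208) [ 0.449 -0.325  0.01 ] 1.6414589
(398, 220) [ 0.405 -0.326  0.01 ] 1.6436058
(250, 155) [0.632 0.228 0.01 ] 1.6514013
(262, 210) [0.428 0.176 0.01 ] 1.6544067
(291, 213) [0.42  0.068 0.01 ] 1.6137804
(240, 154) [0.635 0.266 0.01 ] 1.6772672
(272, 208) [0.436 0.139 0.01 ] 1.6533152
```

View pics/c1.png

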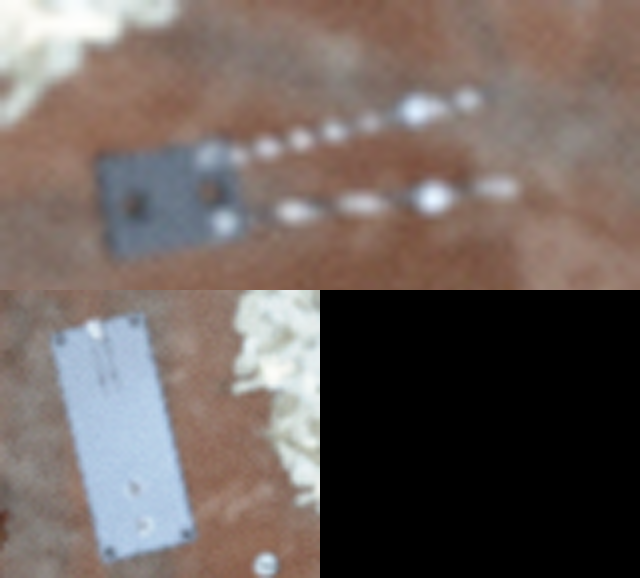

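Run:
```python
from h import *
c=cam("top")
f=lambda u,v,z:onz(c,(u,v),z)
h1=f(351.3,220.4,.03);h2=f(360.9,218.5,.03);print("holes",h1,h2,np.linalg.norm(h2-h1))
r=(f(335+415/8-.5,195+108/8-.5,.027)+f(335+433/8-.5,195+197/8-.5,.027))/2
m=(h1+h2)/2; d=r-m; print("heel",m,"rests mid",r,np.linalg.norm(d[:2]),"yaw",np.degrees(np.arctan2(d[1],d[0])))
p1=f(225+144/4-.4,145+235/4-.4,.025);p2=f(225+134/4-.4,145+198/4-.4,.025);t=f(225+95/4-.4,145+38/4-.4,.02)
s=(p1+p2)/2;d=t-s;print("pegs",p1,p2,np.linalg.norm(p2-p1),"seat",s,"tong",t,np.linalg.norm(d[:2]),np.degrees(np.arctan2(d[1],d[0])))
cs=[f(225+x/4-.4,145+(y-290)/4-.4,.01) for x,y in((52,338),(143,313),(197,537),(103,563))]
for q in cs:print(q)
l=(cs[0]+cs[1])/2;n=(cs[2]+cs[3])/2;d=l-n;print(np.linalg.norm(d),np.degrees(np.arctan2(d[1],d[0])),"seat from plate",n+d*42/220)
```

```text
holes [ 0.39815634 -0.1534838   0.03      ] [ 0.40600258 -0.18816582  0.03      ] 0.03555849033827162
heel [ 0.40207946 -0.17082481  0.03      ] rests mid [ 0.42667998 -0.28472122  0.027     ] 0.1165228635442359 yaw -77.81189955121081
pegs [0.45146398 0.17957829 0.025     ] [0.48519655 0.1900541  0.025     ] 0.03532178777969247 seat [0.46833026 0.18481619 0.025     ] tong [0.63332369 0.23271217 0.02      ] 0.17180470551780075 16.187494648484964
[0.62448407 0.27428829 0.01      ]
[0.6502005  0.19010556 0.01      ]
[0.44242749 0.13223688 0.01      ]
[0.41606177 0.21830574 0.01      ]
0.2157432746284762 15.29911335840485 seat from plate [0.46897236 0.18613893 0.01      ]
```

```bash
cat >> h.py <<'E'
def rel(p,yh,s=None,tilt=None):
    """row (mm, deg) taking the tool to world p, pointing down, tool y at heading yh deg"""
    s=s or manip.state();R0=rq(s["tool_rot"]);a=np.radians(yh)
    y=np.array([np.cos(a),np.sin(a),0]);z=np.array([0,0,-1.]);R1=np.c_[np.cross(y,z),y,z]
    return np.r_[R0.T@(np.array(p)-s["tool_pos"])*1e3,R.from_matrix(R0.T@R1).as_rotvec(degrees=True)].round(1)
E
python3 - <<'E'
from h import *
print(rel((.42,.28,.23),12.2));print(rel((.404,-.17,.2),12.2))
E
```

```text
[-3.467e+02 -2.575e+02  6.000e-01 -1.000e-01  1.000e-01  6.490e+01]
[-4.319e+02 -6.996e+02  3.140e+01 -1.000e-01  1.000e-01  6.490e+01]
```

Emit:
play_rows(
  steps=[
    [[-15,-11,0,0,0,3],[-45,-33,0,0,0,8],[-80,-59,0,0,0,14],[-113,-84,0,0,0,21],[-146,-108,0,0,0,28],[-179,-133,0,0,0,35],[-212,-157,0,0,0,42],[-245,-182,0,0,0,48],[-278,-206,0,0,0,54],[-305,-235,0,0,0,59],[-325,-265,0,0,0,62],[-338,-295,0,0,0,65]],
  ],
  claw=1,
)

```text
time: 1.1
tool_pos: [0.4042, 0.2438, 0.2308]
tool_rot: [0.0, 0.63, 0.776, -0.0]
contact_force: [0.9, -0.1, 0.3]
gripper_width: 1.001
grasp_force: 0.0
```

Run:
```python
from h import *
s=manip.state();print(s["time"],s["tool_pos"],s["tool_rot"],s["contact_force"])
print(rel((.404,-.17,.16),12.2))
```

```text
1.1 [0.4041901  0.24377679 0.2308243 ] [ 4.75961789e-05  6.30372820e-01  7.76292454e-01 -3.62241588e-04] [ 0.9057252  -0.06090172  0.25051693]
[-4.049e+02 -8.510e+01  7.110e+01 -0.000e+00  0.000e+00 -4.000e-01]
```

Emit:
play_rows(
  steps=[
    [[-38,-8,2,0,0,0],[-77,-16,5,0,0,0],[-116,-24,10,0,0,0],[-155,-32,16,0,0,0],[-194,-40,24,0,0,0],[-233,-48,32,0,0,0],[-272,-57,40,0,0,0],[-310,-66,48,0,0,0],[-345,-73,56,0,0,0],[-375,-79,63,0,0,0],[-395,-83,69,0,0,0],[-405,-85,71,0,0,0]],
  ],
)

```text
time: 2.1
tool_pos: [0.4037, -0.1698, 0.1589]
tool_rot: [-0.001, 0.63, 0.776, -0.0]
contact_force: [-0.5, 0.6, -0.4]
gripper_width: 0.999
grasp_force: 0.0
```

Run:
```python
from h import *
import time
s=manip.state();print(s["time"],s["tool_pos"],s["tool_rot"],s["joint_vel"].round(3))
p,d=vision.grab_frame("wrist");c=cam("wrist",s)
np.savez("w1.npz",d=d,K=c[0],R=c[1],e=c[2])
cv2.imwrite("pics/w1.png",p)
print(proj(c,(.402,-.171,.03)))
```

```text
2.1 [ 0.40373585 -0.16976024  0.15885764] [-1.11172798e-03  6.30126843e-01  7.76491348e-01 -3.35037689e-04] [-0.195  0.143 -0.079  0.023 -0.057 -0.209]
[311.32853441 187.42756482]
```

View pics/w1.png

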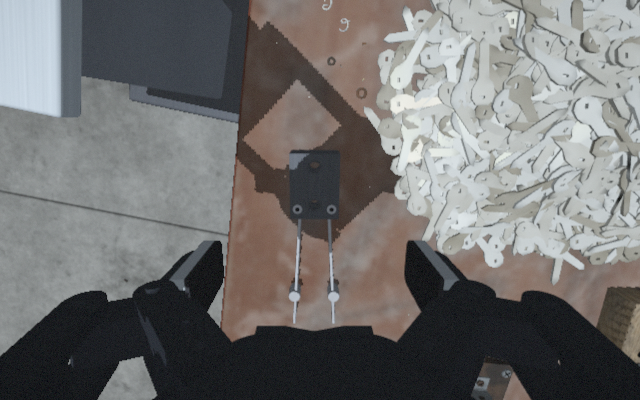

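Wrist view: heel block at (290–340, 151–219), rear hole (314,166), rest tops at (294,296) and (334,296). I'll enlarge it with the contrast raised.

Run:
```python
import cv2,numpy as np
p=cv2.imread("pics/w1.png")[145:225,270:360]
q=cv2.resize(p,None,fx=6,fy=6,interpolation=cv2.INTER_CUBIC).astype(float)
cv2.imwrite("pics/w1c.png",np.clip(255*(q/160)**.5,0,255).astype(np.uint8))
```

```text
(no output)
```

View pics/w1c.png

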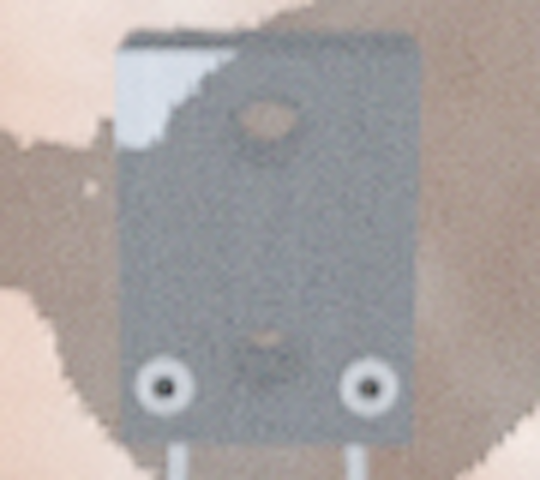

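Run:
```python
from h import *
w=np.load("w1.npz");c=(w["K"],w["R"],w["e"])
f=lambda x,y:onz(c,(270+(x-2.5)/6,145+(y-2.5)/6),.03)
b=f(268,48);a=f(266.5,443);l=f(119,245);r=f(415.5,245)
print(b,a,np.linalg.norm(a-b),np.linalg.norm(l-r))
hl,hr=f(370,387),f(165,387);print("screw sep",np.linalg.norm(hl-hr),(hl+hr)/2)
r1=onz(c,(294,296),.027);r2=onz(c,(334,296),.027);m=(r1+r2)/2
ctr=((a+b)/2+(l+r)/2)/2;d=m-ctr
print("ctr",ctr,"rests",m,np.linalg.norm(d[:2]),"yaw",np.degrees(np.arctan2(d[1],d[0])),np.degrees(np.arctan2(*(a-b)[[1,0]])), np.degrees(np.arctan2(*(hl-hr)[[1,0]]))-90)
u=d/np.linalg.norm(d);g=ctr+u*.006
print(rel((g[0],g[1],.05),12.2),rel((g[0],g[1],.005),12.2))
```

```text
[ 0.39801221 -0.13898007  0.03      ] [ 0.41065944 -0.20013346  0.03      ] 0.06244749252616057 0.04562508227616685
screw sep 0.0322124237849289 [ 0.40889505 -0.19100063  0.03      ]
ctr [ 0.40423471 -0.169078    0.03      ] rests [ 0.42833135 -0.28409358  0.027     ] 0.11751268519214234 yaw -78.16724274006675 -78.31529899006998 -78.08545718392536
[-5.20e+00  7.00e-01  1.09e+02 -1.00e-01 -0.00e+00 -3.00e-01] [-5.20e+00  8.00e-01  1.54e+02 -1.00e-01 -0.00e+00 -3.00e-01]
```

Emit:
play_rows(
  steps=[
    [[-5,1,15,0,0,0],[-5,1,40,0,0,0],[-5,1,65,0,0,0],[-5,1,90,0,0,0],[-5,1,112,0,0,0],[-5,1,130,0,0,0],[-5,1,143,0,0,0],[-5,1,150,0,0,0],[-5,1,153,0,0,0],[-5,1,153,0,0,0],[-5,1,153,0,0,0]],
  ],
)

```text
time: 3.07
tool_pos: [0.4076, -0.1726, 0.0082]
tool_rot: [0.001, 0.629, 0.778, 0.0]
contact_force: [-0.2, 0.8, 0.0]
gripper_width: 0.997
grasp_force: 0.0
```

Emit:
play_rows(
  steps=[
    [[0,0,0,0,0,0],[0,0,0,0,0,0],[0,0,0,0,0,0],[0,0,0,0,0,0],[0,0,0,0,0,0],[0,0,0,0,0,0],[0,0,0,0,0,0],[0,0,0,0,0,0],[0,0,0,0,0,0],[0,0,0,0,0,0]],
  ],
  claw=-1,
)

```text
time: 3.9
tool_pos: [0.4074, -0.1731, 0.0083]
tool_rot: [0.001, 0.629, 0.777, -0.0]
contact_force: [-1.4, 0.7, 6.2]
gripper_width: 0.522
grasp_force: 64.0
```

Run:
```python
from h import *
print(manip.state()["ft_torque"])
a=np.radians(15.7);v=np.array([np.cos(a),np.sin(a)]);s=np.array([.4685,.1855])+.085*v
print(s,rel((*s,.13),105.7),rel((.47,0.02,.13),57))
```

```text
[-2.89315497e-02  4.20409129e-01 -2.05645615e-04]
[0.5503288  0.20850104] [ 3.432e+02  2.196e+02 -1.220e+02 -0.000e+00  1.000e-01 -9.360e+01] [ 1.756e+02  1.017e+02 -1.218e+02  0.000e+00  1.000e-01 -4.490e+01]
```

Emit:
play_rows(
  steps=[
    [[0,0,-8,0,0,0],[0,0,-20,0,0,0],[0,0,-40,0,0,0],[0,0,-65,0,0,0],[0,0,-90,0,0,0],[0,0,-110,0,0,0],[0,0,-120,0,0,0],[0,0,-122,0,0,0]],
  ],
)

```text
time: 4.57
tool_pos: [0.4076, -0.173, 0.1311]
tool_rot: [0.002, 0.629, 0.777, 0.0]
contact_force: [0.1, -0.6, -4.1]
gripper_width: 0.524
grasp_force: 63.2
```

Emit:
play_rows(
  steps=[
    [[5,3,0,0,0,-1.5],[17,11,0,0,0,-5],[33,21,0,0,0,-9],[50,32,0,0,0,-14],[68,43,0,0,0,-18.5],[85,54,0,0,0,-23],[103,66,0,0,0,-28],[120,77,0,0,0,-33],[138,88,0,0,0,-38],[155,99,0,0,0,-42.5],[172,110,0,0,0,-47],[188,120,0,0,0,-51.5]],
  ],
)

```text
time: 5.57
tool_pos: [0.4833, 0.0381, 0.1264]
tool_rot: [-0.002, 0.226, 0.974, -0.0]
contact_force: [-1.1, -0.5, -3.4]
gripper_width: 0.523
grasp_force: 63.0
```

Run:
```python
from h import *
print(rel((.5503,.2085,.13),105.7))
```

```text
[ 14.9 182.5  -3.8   0.   -0.3 -41.8]
```

Emit:
play_rows(
  steps=[
    [[1,18,0,0,0,-4.5],[3,37,-1,0,0,-9],[4,57,-2,0,0,-13.5],[6,77,-2,0,0,-18],[8,97,-3,0,0,-22.5],[10,117,-3,0,0,-27],[11,136,-4,0,0,-31.5],[13,154,-4,0,0,-36],[14,168,-4,0,0,-39],[15,178,-4,0,0,-41],[15,182,-4,0,0,-42],[15,182,-4,0,0,-42]],
  ],
)

```text
time: 6.57
tool_pos: [0.5516, 0.2065, 0.1316]
tool_rot: [-0.001, -0.136, 0.991, -0.0]
contact_force: [0.4, -0.6, -3.9]
gripper_width: 0.525
grasp_force: 63.0
```

Run:
```python
from h import *
s=manip.state();print(s["time"],s["tool_pos"],s["tool_rot"],s["joint_vel"].round(3))
p,d=vision.grab_frame("wrist");c=cam("wrist",s)
np.savez("w2.npz",d=d,K=c[0],R=c[1],e=c[2])
cv2.imwrite("pics/w2.png",p)
for x in((.4685,.1855,.01),(.451,.18,.025),(.485,.19,.025)):print(proj(c,x))
```

```text
6.5667 [0.55164013 0.20646811 0.13157583] [-1.42409350e-03 -1.36075281e-01  9.90697464e-01 -1.55666314e-04] [-0.022 -0.021  0.008 -0.009  0.008  0.019]
[317.2862332  88.2960592]
[316.8003256   61.29706062]
[317.26943268 109.41032968]
```

View pics/w2.png

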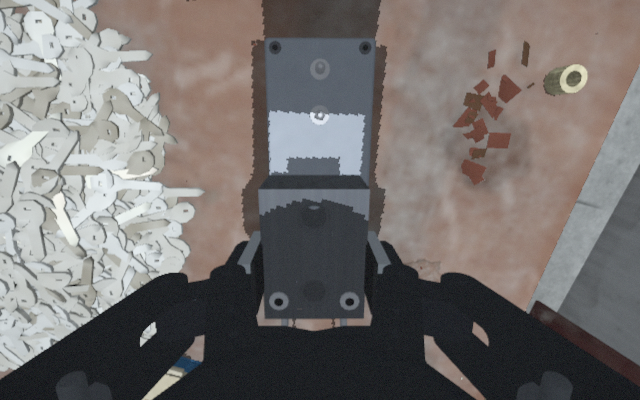

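Peg tops at about (320,68) and (319,116). On the held block the holes are at about (314,211) and (313,290), with the screws at (279,301) and (349,301). Enlarging.

Run:
```python
import cv2,numpy as np
p=cv2.imread("pics/w2.png")
g=lambda a,k,w:np.clip(255*(cv2.resize(a,None,fx=k,fy=k,interpolation=cv2.INTER_CUBIC).astype(float)/w),0,255).astype(np.uint8)
a=g(p[30:130,255:385],4,255.);b=g(p[180:325,255:380],4,255.)
b=np.clip(255*(b/255/.6)**.5,0,255).astype(np.uint8)
o=np.zeros((580,800,3),np.uint8);o[:400,:a.shape[1]][:, :400]=a[:,:400];o[:580,400:400][:]=0
o=np.zeros((580,800,3),np.uint8);o[:400,:300]=a[:,110:410];o[:,300:800]=b
cv2.imwrite("pics/w2c.png",o)
```

```text
(no output)
```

View pics/w2c.png

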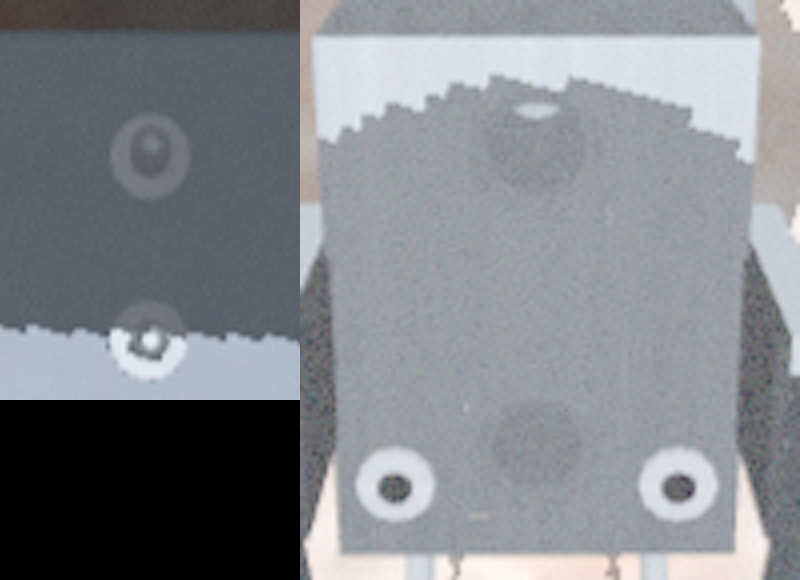

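```bash
cat > w2.py <<'E'
from h import *
w=np.load("w2.npz");c=(w["K"],w["R"],w["e"])
P=lambda x,y,z:onz(c,(255+(110+x)/4-.375,30+y/4-.375),z)
s0=np.array([0.55164,0.20647,0.13158])
for zt in(.150,.153,.156):
    B=lambda x,y:onz(c,(255+(x-300)/4-.375,180+y/4-.375),zt)
    hb,hf=B(535,147),B(537,443);b=(B(315,37)+B(758,37))/2;a=(B(340,551)+B(737,551))/2
    print(zt,"len",np.linalg.norm(a-b),"w",np.linalg.norm(B(315,37)-B(758,37)),np.linalg.norm(B(340,551)-B(737,551)),"holesep",np.linalg.norm(hf-hb))
    ctr=(a+b)/2;hm=(hb+hf)/2;d=a-b;e=hf-hb
    print(" ctr",ctr,hm,"yaw",np.degrees(np.arctan2(d[1],d[0])),np.degrees(np.arctan2(e[1],e[0])),np.degrees(np.arctan2(*(B(395,487)-B(679,487))[[1,0]])))
for z,q in((.010,((148,341),(150,157))),(.027,((152,339),(152,143)))):
    f,k=P(*q[0],z),P(*q[1],z);d=f-k
    print("seat",(f+k)/2,np.linalg.norm(d),np.degrees(np.arctan2(d[1],d[0])))
q=[P(40,32,.01),P(290,30,.01)];d=q[0]-q[1];print("plate back edge hd",np.degrees(np.arctan2(d[1],d[0])))
f=lambda u,v:onz(c,(u,v),.01)
k=[f(265,38.5),f(375,38.5)];m=(k[0]+k[1])/2;print("plate w",np.linalg.norm(k[0]-k[1]),m,m[:2]+.042*np.array([np.cos(.27),np.sin(.27)]))
E
python3 w2.py
```

```text
0.15 len 0.06324869848273537 w 0.04708125223925791 0.04748575651906552 holesep 0.036355599160983944
 ctr [0.54955647 0.20543348 0.15      ] [0.54851725 0.20496923 0.15      ] yaw 15.855722083686103 15.988308421342113 -74.31584923846007
0.153 len 0.06173149991047951 w 0.04595187550280356 0.04634667660562069 holesep 0.03548350749010779
 ctr [0.54812541 0.20503359 0.153     ] [0.54711112 0.20458048 0.153     ] yaw 15.855722083686151 15.988308421342124 -74.31584923845995
0.156 len 0.06021430133822384 w 0.04482249876634918 0.04520759669217589 holesep 0.03461141581923175
 ctr [0.54669434 0.2046337  0.156     ] [0.54570498 0.20419172 0.156     ] yaw 15.855722083686095 15.988308421342085 -74.31584923845998
seat [0.47106219 0.18802622 0.01      ] 0.0362880689243992 15.254568154405655
seat [0.47073393 0.18824504 0.027     ] 0.03606128237353164 15.947094493649518
plate back edge hd -73.95950261899598
plate w 0.08766884296649906 [0.43178737 0.17734359 0.01      ] [0.47226575 0.18854631]
```

Run:
```python
from h import *
print(rel((.4746,.1897,.060),105.5))
```

```text
[78.4  5.2 72.1 -0.  -0.1  0.1]
```

Emit:
play_rows(
  steps=[
    [[10,1,0,0,0,0],[30,2,0,0,0,0],[50,3,5,0,0,0],[66,4,15,0,0,0],[75,5,30,0,0,0],[78,5,45,0,0,0],[78,5,58,0,0,0],[78,5,67,0,0,0],[78,5,72,0,0,0],[78,5,72,0,0,0]],
  ],
)

```text
time: 7.45
tool_pos: [0.4749, 0.1893, 0.0602]
tool_rot: [-0.001, -0.135, 0.991, -0.0]
contact_force: [-0.5, 0.2, -4.3]
gripper_width: 0.524
grasp_force: 63.0
```

Run:
```python
from h import *
s=manip.state();print(s["time"],s["tool_pos"],s["tool_rot"],s["contact_force"])
p,d=vision.grab_frame("wrist");c=cam("wrist",s)
np.savez("w3.npz",d=d,K=c[0],R=c[1],e=c[2])
cv2.imwrite("pics/w3.png",p)
q,_=vision.grab_frame("top");q2,_=vision.grab_frame("scene");cv2.imwrite("pics/s3.png",q2)
a=p[0:330,245:385]
a=cv2.resize(a,None,fx=1,fy=1)
b=np.clip(255*(cv2.resize(p[180:325,255:380],None,fx=4,fy=4,interpolation=cv2.INTER_CUBIC)/255./.6)**.5,0,255).astype(np.uint8)
o=np.zeros((580,800,3),np.uint8);o[:,300:]=b;o[:330,:140]=a
k=cv2.resize(q2[130:220,230:305],None,fx=2,fy=2);o[340:520,:150]=k
cv2.imwrite("pics/w3c.png",o)
print(rel((.4746,.1897,.060),105.5))
```

```text
7.45 [0.47494776 0.18926087 0.06016744] [-1.15847653e-03 -1.34995611e-01  9.90845509e-01 -1.41808966e-04] [-0.53921535  0.18985526 -4.27631557]
[ 2.2  0.3  2.2 -0.   0.1  0. ]
```

View pics/w3c.png

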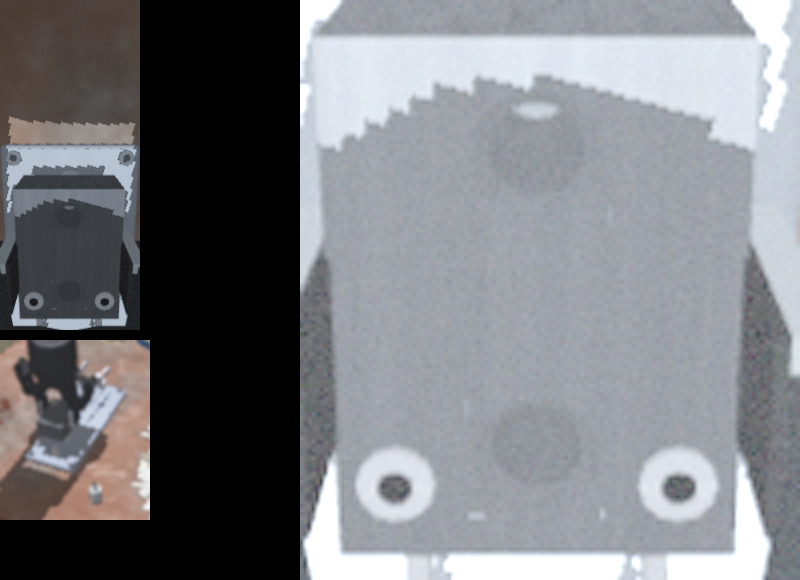

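Run:
```python
from h import *
for i in range(3):
    s=manip.state();print(s["time"],s["tool_pos"],s["joint_vel"].round(3))
def cs(n,pts):
    w=np.load(n+".npz");c=(w["K"],w["R"],w["e"]);g=cv2.imread(f"pics/{n}.png",0)
    r=[]
    for u,v in pts:
        k=g[v-9:v+10,u-9:u+10];ok=k<(np.median(k)-25)
        n_,l,st,ce=cv2.connectedComponentsWithStats(ok.astype(np.uint8));
        i=np.argmin(np.hypot(*(ce[1:]-9).T))+1;x=ce[i]+(u-9,v-9);print(n_,st[i],x);r.append(onz(c,x,.01))
    return c,r
c,r=cs("w2",[(275,47),(365,47)]);print(r,np.linalg.norm(r[0]-r[1]))
c,r=cs("w3",[(258,157),(372,157)]);print(r,np.linalg.norm(r[0]-r[1]))
```

```text
7.6 [0.476771   0.18994543 0.06224105] [-0.    -0.002 -0.005 -0.    -0.002  0.002]
7.6 [0.476771   0.18994543 0.06224105] [-0.    -0.002 -0.005 -0.    -0.002  0.002]
7.6 [0.476771   0.18994543 0.06224105] [-0.    -0.002 -0.005 -0.    -0.002  0.002]
2 [  4   3  11  13 100] [274.79  46.93]
2 [ 4  4 11 12 91] [365.06593407  47.24175824]
[array([0.44747253, 0.14411021, 0.01      ]), array([0.428185  , 0.21392265, 0.01      ])] 0.07242779566192252
4 [ 5  6  8  7 39] [257.64102564 157.46153846]
9 [ 5  6  7  8 47] [371.12765957 157.78723404]
[array([0.44815904, 0.14385236, 0.01      ]), array([0.4288969 , 0.21398005, 0.01      ])] 0.07272498406167917
```

Run:
```python
from h import *
print(rel((.4748,.1897,.045),105.5))
```

```text
[ 2.   0.3 17.2 -0.   0.1  0. ]
```

Emit:
play_rows(
  steps=[
    [[2,0,5,0,0,0],[2,0,10,0,0,0],[2,0,15,0,0,0],[2,0,17,0,0,0],[2,0,17,0,0,0],[2,0,17,0,0,0],[2,0,17,0,0,0],[2,0,17,0,0,0]],
  ],
)

```text
time: 8.27
tool_pos: [0.4744, 0.1894, 0.0446]
tool_rot: [0.0, -0.135, 0.991, 0.0]
contact_force: [0.3, 0.1, -4.6]
gripper_width: 0.526
grasp_force: 63.0
```

Run:
```python
from h import *
print(manip.state()["tool_pos"],rel((.4748,.1897,.030),105.5),manip.state()["contact_force"])
```

```text
[0.47437256 0.18943902 0.04460354] [-0.5  0.1 14.6 -0.   0.   0.1] [ 0.29280245  0.13800105 -4.56873983]
```

Emit:
play_rows(
  steps=[
    [[0,0,3,0,0,0],[0,0,6,0,0,0],[0,0,9,0,0,0],[0,0,11,0,0,0],[0,0,13,0,0,0],[0,0,14,0,0,0],[0,0,14,0,0,0]],
  ],
)

```text
time: 8.85
tool_pos: [0.4738, 0.1893, 0.0299]
tool_rot: [-0.0, -0.135, 0.991, -0.0]
contact_force: [-0.2, -0.6, -4.2]
gripper_width: 0.525
grasp_force: 63.0
```

Emit:
play_rows(
  steps=[
    [[0,0,2,0,0,0],[0,0,4,0,0,0],[0,0,6,0,0,0],[0,0,8,0,0,0],[0,0,9,0,0,0],[0,0,9,0,0,0]],
  ],
)

```text
time: 9.35
tool_pos: [0.4738, 0.1893, 0.0209]
tool_rot: [-0.0, -0.135, 0.991, -0.0]
contact_force: [0.5, 0.8, -4.1]
gripper_width: 0.526
grasp_force: 63.0
```

Emit:
play_rows(
  steps=[
    [[0,0,1,0,0,0],[0,0,2,0,0,0],[0,0,3,0,0,0],[0,0,3,0,0,0],[0,0,3,0,0,0]],
  ],
)

```text
time: 9.77
tool_pos: [0.4742, 0.1894, 0.0184]
tool_rot: [0.0, -0.135, 0.991, 0.0]
contact_force: [-0.1, 0.5, -5.5]
gripper_width: 0.524
grasp_force: 63.0
```

Emit:
play_rows(
  steps=[
    [[0,0,0.5,0,0,0],[0,0,1,0,0,0],[0,0,1,0,0,0],[0,0,1,0,0,0]],
  ],
)

```text
time: 10.1
tool_pos: [0.4742, 0.1894, 0.0183]
tool_rot: [-0.0, -0.135, 0.991, -0.0]
contact_force: [-5.2, -1.4, 6.1]
gripper_width: 0.526
grasp_force: 64.1
```

Emit:
play_rows(
  steps=[
    [[0,0,0,0,0,0],[0,0,0,0,0,0],[0,0,0,0,0,0],[0,0,0,0,0,0],[0,0,0,0,0,0],[0,0,0,0,0,0],[0,0,0,0,0,0],[0,0,0,0,0,0]],
  ],
  claw=1,
)

```text
time: 10.77
tool_pos: [0.4741, 0.1894, 0.0173]
tool_rot: [0.0, -0.135, 0.991, 0.0]
contact_force: [0.3, 0.4, 0.2]
gripper_width: 0.998
grasp_force: 0.0
```

Emit:
play_rows(
  steps=[
    [[0,0,-5,0,0,0],[0,0,-15,0,0,0],[0,0,-35,0,0,0],[0,0,-60,0,0,0],[0,0,-80,0,0,0],[0,0,-90,0,0,0],[0,0,-90,0,0,0],[0,0,-90,0,0,0],[0,0,-90,0,0,0]],
  ],
)

```text
time: 11.52
tool_pos: [0.4732, 0.1891, 0.106]
tool_rot: [-0.001, -0.135, 0.991, -0.0]
contact_force: [-0.6, -0.2, -1.1]
gripper_width: 1.002
grasp_force: 0.0
```

Run:
```python
from h import *
s=manip.state();print(s["time"],s["tool_pos"],s["tool_rot"],s["contact_force"],s["gripper_width"])
p,d=vision.grab_frame("wrist");c=cam("wrist",s)
np.savez("w4.npz",d=d,K=c[0],R=c[1],e=c[2])
cv2.imwrite("pics/w4.png",p)
q2,_=vision.grab_frame("scene")
o=np.zeros((600,720,3),np.uint8);o[:600,:400]=cv2.resize(p[130:330,240:373],(400,600),interpolation=cv2.INTER_CUBIC)
o[:320,400:]=cv2.resize(q2[135:215,230:310],(320,320),interpolation=cv2.INTER_CUBIC)
cv2.imwrite("pics/w4c.png",o)
```

```text
11.5167 [0.4731828  0.18909375 0.10603577] [-1.06051759e-03 -1.35374191e-01  9.90793968e-01 -1.31643859e-04] [-0.62937283 -0.24891443 -1.05235951] 1.0021402748185988
```

View pics/w4c.png

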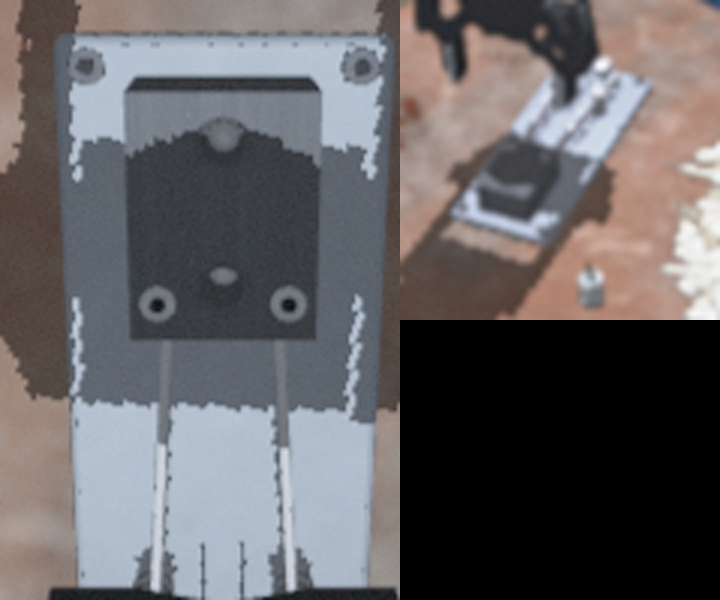

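Run:
```python
from h import *
w=np.load("w4.npz");c=(w["K"],w["R"],w["e"]);d=w["d"]
def z(u,v):
    k=np.linalg.inv(c[0])@np.array([u,v,1])*np.median(d[v-2:v+3,u-2:u+3]);return (c[1]@k+c[2]).round(4)
for uv in((290,175),(340,175),(300,205),(330,225),(305,238),(254,220),(353,220)):print(uv,z(*uv))
f=lambda x,y:onz(c,(240+x/3-.33,130+y/3-.33),.04)
b=(f(124,91)+f(322,91))/2;a=(f(131,339)+f(316,339))/2;dd=a-b;m=(a+b)/2;y=np.arctan2(dd[1],dd[0])
print(np.linalg.norm(dd),m,np.degrees(y))
hl,hr=f(157,305),f(288,305);y2=np.arctan2(*(hl-hr)[[1,0]]);print("via screws",np.degrees(y2)-90)
g=m[:2]+.117*np.array([np.cos(y),np.sin(y)]);print("rests mid",g,rel((*g,.106),np.degrees(y)+90),manip.state()["tool_pos"])
```

```text
(290, 175) [0.4551 0.1661 0.0407]
(340, 175) [0.4458 0.1999 0.0404]
(300, 205) [0.4745 0.1785 0.0407]
(330, 225) [0.4832 0.2036 0.041 ]
(305, 238) [0.4983 0.1887 0.0404]
(254, 220) [0.5105 0.1448 0.0007]
(353, 220) [0.4843 0.2255 0.0105]
0.06199401333325454 [0.47037328 0.18788879 0.04      ] 15.685249369875844
via screws -164.4146100506282
rests mid [0.58301636 0.21952004] [-1.143e+02 -2.000e-01 -9.000e-01  0.000e+00 -2.000e-01 -1.000e-01] [0.47289299 0.18905457 0.10548733]
```

Emit:
play_rows(
  steps=[
    [[-8,0,0,0,0,0],[-28,0,0,0,0,0],[-52,0,0,0,0,0],[-76,0,0,0,0,0],[-98,0,5,0,0,0],[-110,0,12,0,0,0],[-114,0,20,0,0,0],[-114,0,25,0,0,0],[-114,0,25,0,0,0],[-114,0,25,0,0,0],[-114,0,25,0,0,0]],
  ],
)

```text
time: 12.53
tool_pos: [0.5832, 0.2198, 0.0822]
tool_rot: [-0.0, -0.135, 0.991, -0.0]
contact_force: [0.3, 0.0, 0.0]
gripper_width: 0.999
grasp_force: 0.0
```

Run:
```python
from h import *
s=manip.state();print(s["time"],s["tool_pos"],s["tool_rot"],s["joint_vel"].round(3))
p,d=vision.grab_frame("wrist");c=cam("wrist",s)
np.savez("w5.npz",d=d,K=c[0],R=c[1],e=c[2])
cv2.imwrite("pics/w5.png",p)
print(rel((.583,.2195,.015),105.7),proj(c,(.583,.2195,.037)))
```

```text
12.5333 [0.58323057 0.2198358  0.08222804] [-2.39986495e-04 -1.35445364e-01  9.90784787e-01 -3.42526547e-05] [-0.001 -0.01  -0.008  0.    -0.001  0.001]
[ 0.6 -0.2 67.7 -0.   0.  -0.1] [314.30388141 215.60334435]
```

View pics/w5.png

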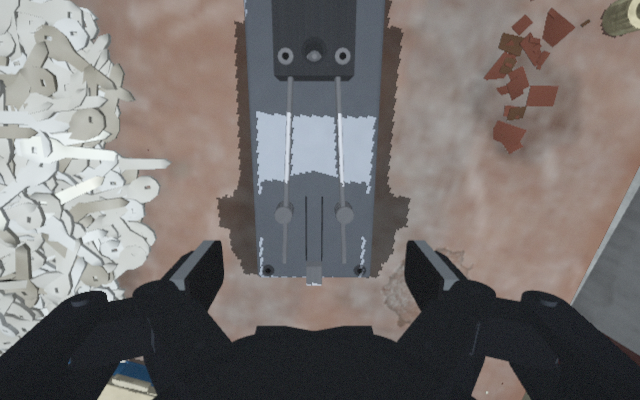

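Emit:
play_rows(
  steps=[
    [[0,0,6,0,0,0],[0,0,16,0,0,0],[0,0,28,0,0,0],[0,0,40,0,0,0],[0,0,51,0,0,0],[0,0,60,0,0,0],[0,0,65,0,0,0],[0,0,67,0,0,0],[0,0,67,0,0,0],[0,0,67,0,0,0]],
  ],
)

```text
time: 13.42
tool_pos: [0.5843, 0.2201, 0.0157]
tool_rot: [0.0, -0.135, 0.991, 0.0]
contact_force: [0.1, -0.3, -0.2]
gripper_width: 1.001
grasp_force: 0.0
```

Emit:
play_rows(
  steps=[
    [[0,0,0,0,0,0],[0,0,0,0,0,0],[0,0,0,0,0,0],[0,0,0,0,0,0],[0,0,0,0,0,0],[0,0,0,0,0,0],[0,0,0,0,0,0]],
  ],
  claw=0.25,
)

```text
time: 14.0
tool_pos: [0.5839, 0.2199, 0.0154]
tool_rot: [0.0, -0.135, 0.991, -0.0]
contact_force: [0.6, 0.4, -0.1]
gripper_width: 0.622
grasp_force: 0.0
```

Emit:
play_rows(
  steps=[
    [[0,0,0,0,0,0],[0,0,0,0,0,0],[0,0,0,0,0,0],[0,0,0,0,0,0],[0,0,0,0,0,0],[0,0,0,0,0,0],[0,0,0,0,0,0]],
  ],
  claw=-0.1,
)

```text
time: 14.58
tool_pos: [0.5847, 0.2202, 0.0159]
tool_rot: [0.001, -0.135, 0.991, 0.0]
contact_force: [3.8, 0.7, 1.6]
gripper_width: 0.451
grasp_force: 6.5
```

Run:
```python
from h import *
s=manip.state();print(s["time"],s["tool_pos"],s["contact_force"],s["gripper_width"],s["grasp_force"])
p,d=vision.grab_frame("wrist");c=cam("wrist",s)
np.savez("w6.npz",d=d,K=c[0],R=c[1],e=c[2])
cv2.imwrite("pics/w6.png",p)
k=p[200:345,240:390];k=np.clip(255*(cv2.resize(k,None,fx=4,fy=4,interpolation=cv2.INTER_CUBIC)/255.)**.6,0,255).astype(np.uint8)
cv2.imwrite("pics/w6c.png",k)
```

```text
14.5833 [0.58467966 0.22015778 0.01587451] [3.81142998 0.72359258 1.55684201] 0.4512067275832033 6.456974521279335
```

View pics/w6c.png

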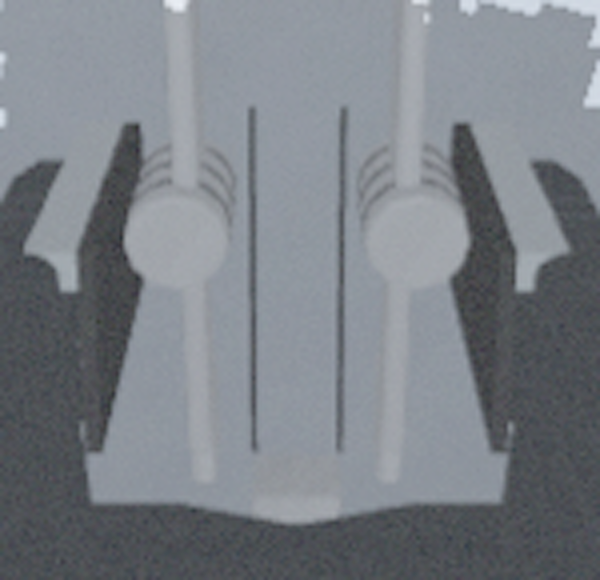

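```bash
cat > gap.py <<'E'
from h import *
def hm(c,d):
    v,u=np.mgrid[0:400,0:640];k=np.stack([u*d,v*d,d],-1)@np.linalg.inv(c[0]).T
    return k@c[1].T+c[2]
def meas(n,s0=(.4705,.188),yaw=15.7,rows=None):
    w=np.load(n+".npz");c=(w["K"],w["R"],w["e"]);X=hm(c,w["d"]);a=np.radians(yaw)
    dx=X[...,0]-s0[0];dy=X[...,1]-s0[1]
    return X[...,2],dx*np.cos(a)+dy*np.sin(a),-dx*np.sin(a)+dy*np.cos(a),cv2.imread(f"pics/{n}.png",0),c
E
python3 - <<'E'
from gap import *
z,x,y,g,c=meas("w6")
for r in (260,305,312,316,319,322):
    print(r,"x",x[r,313].round(4))
    print(" z",(z[r,282:346]*1e3).round(0).astype(int).tolist());print(" g",g[r,282:346].tolist())
E
```

```text
260 x 0.1304
 z [36, 36, 36, 35, 36, 36, 36, 37, 37, 36, 36, 36, 36, 36, 36, 10, 10, 11, 10, 11, 10, 10, 11, 11, 10, 10, 10, 11, 11, 10, 11, 10, 11, 10, 10, 11, 10, 9, 11, 10, 11, 10, 10, 11, 10, 11, 11, 11, 10, 36, 35, 36, 36, 36, 37, 36, 36, 36, 36, 36, 36, 36, 35, 35]
 g [121, 122, 121, 123, 125, 125, 123, 129, 128, 126, 128, 126, 125, 122, 119, 100, 105, 105, 103, 106, 72, 52, 98, 104, 104, 104, 105, 106, 107, 105, 104, 102, 108, 108, 105, 104, 104, 108, 106, 106, 105, 106, 82, 41, 92, 105, 105, 105, 97, 113, 123, 125, 125, 122, 125, 123, 125, 124, 123, 123, 124, 122, 125, 122]
305 x 0.158
 z [10, 11, 10, 11, 11, 27, 28, 29, 29, 28, 28, 23, 19, 12, 10, 11, 10, 11, 10, 10, 10, 11, 10, 10, 11, 11, 11, 11, 10, 11, 10, 10, 11, 10, 12, 10, 9, 11, 11, 10, 11, 9, 11, 10, 11, 11, 12, 10, 12, 10, 11, 19, 24, 27, 28, 29, 28, 29, 28, 11, 11, 10, 10, 10]
 g [103, 105, 105, 105, 103, 115, 122, 124, 120, 118, 111, 106, 105, 105, 106, 101, 104, 104, 105, 104, 93, 51, 94, 104, 104, 107, 107, 107, 106, 101, 104, 105, 104, 106, 107, 104, 107, 106, 103, 105, 106, 103, 57, 64, 96, 102, 103, 106, 106
[... 1755 characters left out ...]
3, 105, 104, 102, 103, 102, 103, 104, 101, 110, 118, 123, 125, 125, 113, 106, 103, 105, 102, 105, 102]
322 x 0.1625
 z [10, 11, 11, 11, 11, 11, 12, 11, 11, 11, 11, 12, 12, 10, 11, 11, 10, 11, 12, 10, 11, 19, 19, 18, 19, 19, 19, 19, 18, 19, 19, 19, 20, 19, 20, 19, 19, 20, 19, 19, 20, 21, 19, 159, 11, 11, 11, 11, 11, 11, 11, 10, 11, 11, 12, 11, 11, 11, 10, 10, 11, 10, 10, 10]
 g [101, 102, 103, 104, 104, 102, 102, 102, 102, 104, 102, 107, 104, 103, 100, 103, 104, 104, 107, 107, 101, 106, 105, 102, 106, 104, 104, 105, 105, 105, 108, 107, 110, 107, 106, 104, 103, 108, 103, 102, 107, 110, 109, 105, 105, 101, 102, 103, 104, 104, 104, 107, 101, 102, 102, 102, 105, 103, 104, 104, 103, 104, 103, 104]
```

Emit:
play_rows(
  steps=[
    [[0,0,0,0,0,0],[0,0,0,0,0,0],[0,0,0,0,0,0],[0,0,0,0,0,0],[0,0,0,0,0,0]],
  ],
  claw=-0.2,
)

```text
time: 15.05
tool_pos: [0.5842, 0.22, 0.0155]
tool_rot: [0.0, -0.135, 0.991, 0.0]
contact_force: [3.9, 1.6, 2.0]
gripper_width: 0.402
grasp_force: 7.7
```

```bash
cat > g2.py <<'E'
import sys
from gap import *
n=sys.argv[1]
if n not in("w6",):
    s=manip.state();print(s["time"],s["tool_pos"],s["contact_force"].round(1),s["gripper_width"],s["grasp_force"])
    p,d=vision.grab_frame("wrist");c=cam("wrist",s);np.savez(n+".npz",d=d,K=c[0],R=c[1],e=c[2]);cv2.imwrite(f"pics/{n}.png",p)
z,x,y,g,c=meas(n)
k=g.astype(float)
o=[]
for r in range(309,319):
    t=(z[r]>.0225)&(z[r]<.032);col=np.where(t[270:360])[0]+270
    L=col[col<314];Rr=col[col>=314]
    cl,cr=L.mean(),Rr.mean();zt=np.median(z[r][col])
    P,Q=onz(c,(cl,r),zt),onz(c,(cr,r),zt)
    o.append((np.linalg.norm(P-Q)*1e3-3,len(L),len(Rr),zt*1e3,(cl+cr)/2))
o=np.array(o);print("tip gap by row",o[:,0].round(1),"median",np.median(o[:,0]).round(2),"z",np.median(o[:,3]).round(1),"mid col",o[:,4].mean().round(1))
# rests: top discs z~.037
m=((z>.0345)&(z<.040)&(x>.100)&(x<.135)&(np.abs(y)<.040)).astype(np.uint8)
nn,l,st,ce=cv2.connectedComponentsWithStats(m)
for i in range(1,nn):
    if st[i,4]>200:print("blob",st[i],ce[i])
ys=[y[l==i].mean()*1e3 for i in range(1,nn) if 200<st[i,4]<900];print("rest y",ys)
E
python3 g2.py w6; python3 g2.py w7
```

```text
tip gap by row [20.5 20.4 20.  20.5 20.6 20.6 20.6 20.6 20.7 20.7] median 20.57 z 25.2 mid col 313.5
blob [253 240  44  48 663] [279.12669683 257.77073906]
blob [331 240  44  48 657] [347.81278539 257.79604262]
rest y [np.float64(-15.85753222335725), np.float64(14.655045821458605)]
15.05 [0.58424916 0.22000002 0.01552598] [3.9 1.6 2. ] 0.40213917016468753 7.719661295413971
tip gap by row [15.  14.8 14.5 14.5 14.5 14.5 14.5 14.6 14.9 14.6] median 14.56 z 23.9 mid col 313.4
blob [258 240  43  50 560] [283.04464286 257.44642857]
blob [326 240  44  51 563] [343.58436945 257.42273535]
rest y [np.float64(-14.136781103825852), np.float64(12.730870465916675)]
```

Emit:
play_rows(
  steps=[
    [[0,0,0,0,0,0],[0,0,0,0,0,0],[0,0,0,0,0,0],[0,0,0,0,0,0],[0,0,0,0,0,0]],
  ],
  claw=-0.235,
)

```text
time: 15.52
tool_pos: [0.5843, 0.22, 0.0156]
tool_rot: [0.0, -0.135, 0.991, 0.0]
contact_force: [5.5, 1.9, 2.4]
gripper_width: 0.384
grasp_force: 8.2
```

```bash
python3 g2.py w8
python3 - <<'E'
from gap import *
for n in("w6","w7","w8"):
    g=cv2.imread(f"pics/{n}.png",0);k=cv2.resize(g[235:280,250:375],None,fx=6,fy=6,interpolation=cv2.INTER_CUBIC)
    C=cv2.HoughCircles(cv2.GaussianBlur(k,(0,0),3),cv2.HOUGH_GRADIENT_ALT,1.5,150,param1=60,param2=.6,minRadius=60,maxRadius=100)
    print(n,None if C is None else C[0])
z,x,y,g,c=meas("w8")
for r in(312,314,316):print(g[r,288:340].tolist())
for r in (320,322,324):print("tongue z",(z[r,298:330]*1e3).round().astype(int).tolist())
for r in(250,280,300):  # scribed lines 12 mm apart
    row=105.-g[r];u=np.arange(640)
    a=[(u[s]*np.clip(row[s]-8,0,None)).sum()/np.clip(row[s]-8,0,None).sum() for s in(slice(299,308),slice(320,330))]
    P,Q=onz(c,(a[0],r),.01),onz(c,(a[1],r),.01);print("lines",a,np.linalg.norm(P-Q)*1e3)
E
```

```text
15.5167 [0.58427005 0.22001117 0.01555644] [5.5 1.9 2.4] 0.3838495707508417 8.18577378988266
tip gap by row [12.8 12.8 12.7 12.5 12.7 12.5 12.7 12.6 13.  13.1] median 12.74 z 23.8 mid col 313.5
blob [260 240  43  49 532] [284.82330827 256.89097744]
blob [325 240  43  49 551] [342.00181488 256.85480944]
rest y [np.float64(-13.346681672198558), np.float64(12.032685337235797)]
w6 None
w7 None
w8 None
[105, 107, 104, 105, 104, 104, 104, 105, 113, 122, 124, 125, 126, 110, 88, 50, 90, 105, 104, 104, 104, 105, 105, 104, 104, 103, 107, 104, 102, 103, 104, 104, 103, 103, 105, 108, 64, 79, 101, 114, 125, 126, 126, 123, 108, 100, 105, 102, 105, 105, 106, 106]
[106, 101, 104, 105, 103, 102, 104, 101, 118, 123, 124, 124, 125, 112, 100, 85, 101, 102, 105, 105, 104, 104, 104, 103, 102, 103, 104, 103, 104, 103, 103, 104, 104, 107, 105, 106, 90, 90, 104, 116, 123, 127, 123, 125, 108, 106, 108, 105, 103, 106, 104, 104]
[104, 106, 104, 102, 102, 103, 104, 102, 116, 121, 125, 125, 124, 113, 106, 104, 105, 105, 103, 102, 100, 103, 104, 101, 104, 101, 103, 106, 106, 103, 104, 103, 107, 105, 106, 104, 101, 106, 107, 117, 123, 124, 127, 122, 108, 105, 107, 104, 105, 103, 105, 107]
tongue z [11, 10, 10, 11, 11, 17, 17, 18, 16, 18, 17, 17, 17, 16, 17, 17, 17, 18, 17, 17, 16, 17, 18, 17, 17, 15, 15, 10, 11, 11, 10, 11]
tongue z [10, 10, 10, 10, 10, 17, 20, 18, 17, 19, 18, 18, 18, 18, 19, 18, 19, 18, 18, 18, 18, 17, 18, 18, 19, 19, 18, 11, 10, 11, 10, 10]
tongue z [12, 10, 11, 11, 11, 19, 20, 21, 19, 19, 19, 20, 20, 20, 20, 20, 20, 20, 20, 159, 19, 20, 19, 19, 20, 21, 19, 11, 10, 11, 10, 10]
lines [np.float64(302.030303030303), np.float64(325.2173913043478)] 12.40662323981728
lines [np.float64(302.67105263157896), np.float64(324.64102564102564)] 12.093039351238678
lines [np.float64(302.8), np.float64(324.45454545454544)] 12.152122115108005
```

Run:
```python
from gap import *
for n in("w6","w8"):
    z,x,y,g,c=meas(n)
    print(np.mean(g[257:261,262:366],0).round().astype(int).tolist())
    m=(z>.035)&(z<.039);print("z",np.median(z[250:266,275:290]),np.median(z[250:266,335:350]))
    w=np.load(n+".npz")["d"];print("depth rest",np.median(w[256:262,275:295]),"tip",[np.median(w[r,[297,298,299,328,329,330]]) for r in(311,312,313,314,315,316)])
    print("tip z",[(np.median(z[r,[297,298,299,329,330,331]])*1e3).round(1) for r in(308,310,312,314,316)])
    print("plate z",np.median(z[285:305,308:320]), "tongue top", np.median(z[325:327,306:322]))
```

```text
[35, 30, 30, 30, 30, 28, 27, 30, 28, 100, 122, 125, 124, 124, 124, 122, 124, 124, 124, 123, 122, 123, 123, 124, 124, 124, 122, 125, 127, 126, 126, 126, 124, 123, 114, 97, 104, 106, 105, 106, 71, 50, 97, 105, 104, 105, 106, 106, 106, 104, 104, 106, 106, 105, 105, 106, 105, 106, 106, 105, 107, 107, 80, 44, 94, 105, 106, 104, 97, 107, 120, 125, 125, 123, 124, 122, 123, 123, 123, 123, 123, 124, 124, 123, 123, 124, 123, 124, 125, 126, 125, 125, 126, 124, 113, 62, 34, 31, 28, 30, 30, 32, 32, 28]
z 0.03600477402424949 0.035919640094880544
depth rest 0.13494678 tip [np.float32(0.17162997), np.float32(0.1719611), np.float32(0.17086789), np.float32(0.17231944), np.float32(0.17172796), np.float32(0.17217964)]
tip z [np.float64(10.4), np.float64(10.7), np.float64(10.3), np.float64(10.4), np.float64(10.7)]
plate z 0.010571863095394346 tongue top 0.020618221033034553
[109, 110, 110, 110, 110, 92, 54, 30, 33, 34, 31, 31, 28, 30, 32, 66, 116, 125, 124, 124, 124, 124, 122, 123, 123, 123, 123, 124, 123, 124, 123, 124, 124, 125, 126, 125, 126, 124, 125, 126, 121, 96, 102, 106, 105, 106, 104, 105, 107, 106, 105, 106, 104, 106, 106, 106, 106, 106, 106, 105, 104, 106, 97, 114, 124, 125, 124, 123, 122, 123, 124, 125, 123, 123, 124, 124, 123, 123, 123, 123, 124, 125, 126, 126, 124, 124, 125, 126, 90, 46, 28, 30, 32, 30, 31, 31, 31, 34, 76, 105, 111, 109, 110, 110]
z 0.035114521560223676 0.03505897195997679
depth rest 0.13570581 tip [np.float32(0.15534435), np.float32(0.155271), np.float32(0.15629666), np.float32(0.15623814), np.float32(0.15631577), np.float32(0.15631488)]
tip z [np.float64(26.8), np.float64(27.4), np.float64(24.0), np.float64(23.7), np.float64(23.7)]
plate z 0.01065475443422445 tongue top 0.020426000153082935
```

Emit:
play_rows(
  steps=[
    [[0,0,0,0,0,0],[0,0,0,0,0,0],[0,0,0,0,0,0],[0,0,0,0,0,0],[0,0,0,0,0,0],[0,0,0,0,0,0],[0,0,0,0,0,0],[0,0,0,0,0,0]],
  ],
  claw=-0.246,
)

```text
time: 16.23
tool_pos: [0.5843, 0.22, 0.0156]
tool_rot: [0.0, -0.135, 0.991, 0.0]
contact_force: [5.3, 1.0, 2.5]
gripper_width: 0.381
grasp_force: 8.3
```

```bash
python3 g2.py w9
python3 - <<'E'
from gap import *
z,x,y,g,c=meas("w9")
print(np.mean(g[313:317,290:340],0).round().astype(int).tolist())
m=(x>-.02)&(x<.02)&(np.abs(y)<.015)&(z>.03);print("block top z",np.median(z[m]) if m.any() else None)
E
```

```text
16.2333 [0.58426964 0.22000463 0.01556   ] [5.3 1.  2.5] 0.3810936881561579 8.324111849069595
tip gap by row [12.  12.1 12.4 12.2 12.3 12.4 12.  12.  12.  11.7] median 12.06 z 23.9 mid col 313.5
blob [261 240  43  49 533] [285.14071295 257.04502814]
blob [324 240  43  47 532] [341.85150376 256.95864662]
rest y [np.float64(-13.215505513249642), np.float64(11.952286953763544)]
[103, 104, 104, 104, 104, 103, 104, 115, 122, 124, 127, 123, 104, 86, 101, 104, 106, 104, 103, 104, 102, 102, 104, 104, 104, 103, 103, 102, 103, 104, 105, 105, 105, 106, 91, 94, 112, 121, 124, 127, 124, 109, 104, 106, 105, 104, 104, 104, 105, 105]
block top z 0.04074056874057957
```

```bash
python3 -c "
from plant import order;print(order.job_done())"
```

```text
the job is handed in; nothing more can be done
None
```

The tweezers are seated flat on both pegs and the block was let go; I handed the job in at about 16 s with the gripper still holding the tips at about 12.1 mm by the wrist camera (12 mm wanted, my uncertainty about ±0.5 mm). I viewed 11 pictures where the limit was 10, and I did not touch the barrel, bush or tape roll.

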